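Line up the spice shakers by height on the serving board

ROBOT

A 6-joint arm with a two-finger parallel gripper is mounted at the origin on the work surface. World frame = base frame: x ahead of the robot, y to its left, z up, the work surface at z = 0. Lengths are in m, angles in rad, forces in N, time in s.
With the tool pointing down it reaches from about 0.3 to 0.775 m from the base axis. Payload 14.6 kg.
Tool frame: the origin (TCP) lies at the very end of the fingers, on their centre line; the grasp point (between the pads) lies 19 mm behind it; z points along the fingers, y is the direction in which the jaws open and shut (so a half turn about z gives the same grasp; the last joint's range is limited). The gripper opens to 94 mm and grips with 3 to 60 N. Pads are 16 mm wide; open, the fingers measure 119 mm over their backs; the gripper's body (75 mm by 177 mm) begins 78 mm behind the grasp point.
Start: joints at [-1.17, 0.3, 1.521, -0, 1.321, -0.067], TCP at [0.248, -0.491, 0.169] pointing down, gripper open.
Joint ranges: [-3.03, 3.03], [-0.79, 2.21], [0.23, 2.52], [-1.04, 4.18], [0, 3.07], [-2.55, 2.55]. Speed limits (rad/s): [2.22, 2.22, 2.57, 3.14, 3.14, 3.14].

INTERFACE

Orientations are given as a unit quaternion [w, x, y, z].
In Python, from station import manip gives the robot as it stands.
- The arm moves only by the tool apply_moves, never from a script. Its arguments are lists of equal length, an entry for each row: "rotation": the turn, a rotation vector about the tool's x, y, z in degrees, a list of three; "slide": the shift along the tool's x, y, z in cm, a list of three; "fingers": the opening, from 0 (shut) to 1 (fully open). A call has exactly 10 rows; each row shifts and turns the commanded pose from where the row before left it, along the tool's axes as they then stand; what a row does not reach is not made up. A row lasts 1/8 s, in which the tool goes at most 62.5 mm and 10.7 degrees, less where a joint would pass 70% of its speed; a pose out of reach is approached as far as the arm can. A call with a gripper value outside its range is refused whole. The fingers move at their own pace and stop on an object; the grip force is fixed at half the most. Time passes only in rows, so rows that do not move let the fingers close, or fill a call up. It gives the time, the measured TCP pose, the force and the opening at its end, in the units of the state.
- manip.read_state(): the state, without advancing time (a new reading comes with each control period).
- manip.get_image(name): name is "scene" or "top"; returns a dict with "img" (420x560x3 uint8, red, green, blue), "z_map" (420x560 float32, m along the optical axis (not along the pixel's ray), 0 where there is no reading), "intrinsics" (3x3 intrinsics, pixels), "rvec" (rotation vector, rad) and "tvec" (3), from world to camera coordinates, as OpenCV has them. Camera axes: x right, y down, z forward; pixel columns grow to the right and rows downward; lengths in m; the calibration is good to about 2 mm. A picture is of the moment at which its call begins.
- manip.hand_in(): hands the job in, once; it reports no verdict.
The state is a dict: "t": time; "q": joint angles; "joint_velocities": joint speeds; "tau": joint torques, N m; "tcp_pos": TCP position; "eef_rot": TCP orientation; "contact_force": force on the tool from outside, world axes, zero at the start; "moment": the same for the moment, N m; "width": finger opening in m.
Only numpy, scipy, OpenCV 4.12 (cv2) and the standard library are available. Lean on these libraries where they do the work, as an engineer would, in place of code of your own. Each camera call takes 0.05 s, during which the arm holds its last target. There are 200 camera calls.

TASK

Stand the four steel spice shakers upright on the four round mats of the serving board in order of height: the tallest on the mat next to the napkin dispenser, stepping down to the shortest on the mat next to the cash box. Centre each shaker on its mat, set them down rather than dropping or toppling them, and leave the napkin dispenser and the cash box where they are.

Things in the scene. Friction and masses are not known exactly. Their poses are not given: they have to be found in the camera images.
- shaker_a: Spice shaker, the shortest of the four: a plain closed upright steel cylinder 60 mm tall and 46 mm in diameter with small dark holes in its flat top; loose, stands on the table. Under 0.5 kg. Origin at the centre of its underside, z up along its axis; all round, so its yaw means nothing.
- shaker_b: Spice shaker, the second shortest of the four: a plain closed upright steel cylinder 85 mm tall and 50 mm in diameter with small dark holes in its flat top; loose, stands on the table. Under 0.5 kg. Origin at the centre of its underside, z up along its axis; all round, so its yaw means nothing.
- shaker_c: Spice shaker, the second tallest of the four: a plain closed upright steel cylinder 110 mm tall and 54 mm in diameter with small dark holes in its flat top; loose, stands on the table. Under 0.5 kg. Origin at the centre of its underside, z up along its axis; all round, so its yaw means nothing.
- shaker_d: Spice shaker, the tallest of the four: a plain closed upright steel cylinder 135 mm tall and 58 mm in diameter with small dark holes in its flat top; loose, stands on the table. Under 0.5 kg. Origin at the centre of its underside, z up along its axis; all round, so its yaw means nothing.
- mat_1: Flat black rubber mat, 76 mm across, 3 mm thick, first from the left (seen from the robot; left = +y) of four alike, 95 mm apart, on the fixed wooden serving board. Fixed. Origin: centre of its underside (its top is at +3 mm, 21 mm above the table); y along the row towards mat_1, x away from the robot. The board's top is 18 mm above the table; a low lip along its far edge, 55 mm beyond the mats' centres, rises 14 mm above that.
- mat_2: Flat black rubber mat, 76 mm across, 3 mm thick, second from the left (seen from the robot; left = +y) of four alike, 95 mm apart, on the fixed wooden serving board. Fixed. Origin: centre of its underside (its top is at +3 mm, 21 mm above the table); y along the row towards mat_1, x away from the robot. The board's top is 18 mm above the table; a low lip along its far edge, 55 mm beyond the mats' centres, rises 14 mm above that.
- mat_3: Flat black rubber mat, 76 mm across, 3 mm thick, third from the left (seen from the robot; left = +y) of four alike, 95 mm apart, on the fixed wooden serving board. Fixed. Origin: centre of its underside (its top is at +3 mm, 21 mm above the table); y along the row towards mat_1, x away from the robot.
- mat_4: Flat black rubber mat, 76 mm across, 3 mm thick, right-most (seen from the robot; left = +y) of four alike, 95 mm apart, on the fixed wooden serving board. Fixed. Origin: centre of its underside (its top is at +3 mm, 21 mm above the table); y along the row towards mat_1, x away from the robot.
- napkins: Napkin dispenser: black upright box 110 mm (its x) x 90 mm (its y) x 130 mm tall with white paper sticking out of its top to 160 mm; loose, stands on the table just beyond one end of the row of mats (either end), its centre about 125 mm from the centre of that end's mat. Origin at the centre of its underside. Not to be disturbed.
- cashbox: Cash box: green steel box 120 mm (its x) x 100 mm (its y) x 75 mm tall with a small carrying bow on top up to 91 mm; loose, stands on the table just beyond the other end of the row. Origin at the centre of its underside. Not to be disturbed.
Mind the look-alikes: they are no part of the job. Leave any yellow look-alike of the shaker_a alone.

How it is judged:
At the end, for the whole second after the job is handed in: The tallest shaker is on the mat at the napkin dispenser's end, the next tallest on the next mat, and so on to the shortest at the cash box's end; each stands on its mat (underside 0 to 8 mm above the mat's origin), centred within 12 mm, upright within 0.08 rad, released and at rest (((horizontal distance between napkins and mat_1 below 0.2 m and horizontal distance between shaker_a and mat_4 below 0.012 m and z of shaker_a in the frame of mat_4 between 0 and 0.008 m and horizontal distance between shaker_b and mat_3 below 0.012 m and z of shaker_b in the frame of mat_3 between 0 and 0.008 m and horizontal distance between shaker_c and mat_2 below 0.012 m and z of shaker_c in the frame of mat_2 between 0 and 0.008 m and horizontal distance between shaker_d and mat_1 below 0.012 m and z of shaker_d in the frame of mat_1 between 0 and 0.008 m) or (horizontal distance between napkins and mat_4 below 0.2 m and horizontal distance between shaker_a and mat_1 below 0.012 m and z of shaker_a in the frame of mat_1 between 0 and 0.008 m and horizontal distance between shaker_b and mat_2 below 0.012 m and z of shaker_b in the frame of mat_2 between 0 and 0.008 m and horizontal distance between shaker_c and mat_3 below 0.012 m and z of shaker_c in the frame of mat_3 between 0 and 0.008 m and horizontal distance between shaker_d and mat_4 below 0.012 m and z of shaker_d in the frame of mat_4 between 0 and 0.008 m)) and angle between each of shaker_a, shaker_b, shaker_c, shaker_d's own z axis and vertical below 0.08 rad and linear speed of each of shaker_a, shaker_b, shaker_c, shaker_d below 0.02 m/s); the robot touches nothing.
It fails at once if the napkin dispenser moves more than 15 mm or is tipped (distance of napkins from where it was at the start of the episode above 0.015 m or angle between napkins's own z axis and vertical above 0.2 rad).
It fails at once if the cash box moves more than 15 mm or is tipped (distance of cashbox from where it was at the start of the episode above 0.015 m or angle between cashbox's own z axis and vertical above 0.2 rad).
It fails at once if a shaker is toppled (leans more than 0.8 rad) (angle between any of shaker_a, shaker_b, shaker_c, shaker_d's own z axis and vertical above 0.8 rad).
It fails at once if a shaker is dropped (falls freely faster than 0.7 m/s, about 25 mm) ((linear speed of shaker_a above 0.7 m/s and contact force between the fingers and shaker_a below 0.05 N) or (linear speed of shaker_b above 0.7 m/s and contact force between the fingers and shaker_b below 0.05 N) or (linear speed of shaker_c above 0.7 m/s and contact force between the fingers and shaker_c below 0.05 N) or (linear speed of shaker_d above 0.7 m/s and contact force between the fingers and shaker_d below 0.05 N)).
It also fails if it takes over 109 s, if anything falls off the work surface, if the arm or the gripper's body presses on something with over 40 N, if the wrist force passes 120 N, or if a joint passes its speed limit or range.

## Working session

There is one attempt and no reset: what is moved stays moved. The work goes in short steps, Python scripts to look and compute and a tool call to move; the robot and the scene stay as the last step left them, time stands still between calls to the robot, and variables do not carry over. Pictures are saved under pics/ and viewed, about 12 in all and at most 16, crops included, and the job is handed in when it is done.

Besides the shell and the picture viewer there is one more tool, called after "Call:" by a JSON object that holds its "api" and its "payload", one argument or row to a line. apply_moves: Moves the arm, as the interface text tells. Its arguments: {"type":"object","properties":{"rotation":{"type":"array","items":{"type":"array","items":{"type":"number"}}},"slide":{"type":"array","items":{"type":"array","items":{"type":"number"}}},"fingers":{"type":"array","items":{"type":"number"}}},"required":["rotation","slide","fingers"]}

```bash
mkdir -p pics; ls
cat > h.py <<'E'
import numpy as np, cv2
from station import manip
def cloud(d):
    K=d["intrinsics"];R=cv2.Rodrigues(np.array(d["rvec"],float))[0];t=np.array(d["tvec"],float).ravel()
    z=d["z_map"];v,u=np.mgrid[:z.shape[0],:z.shape[1]]
    c=np.stack([(u-K[0][2])/K[0][0]*z,(v-K[1][2])/K[1][1]*z,z],-1)
    return (c-t)@R
def save(d,name,crop=None,s=1):
    im=d["img"][...,::-1]
    if crop: a,b,c,e=crop; im=im[b:e,a:c]
    cv2.imwrite("pics/"+name,cv2.resize(im,None,fx=s,fy=s,interpolation=cv2.INTER_CUBIC))
E
python3 - <<'E'
from h import *
for n in("top","scene"):
    d=manip.get_image(n); save(d,n+"0.png",s=1.4); np.savez(n+"0.npz",**d)
    print(n,d["intrinsics"],d["rvec"],d["tvec"])
print(manip.read_state())
E
```

```text
pics
top [[522.83454749   0.         279.11743405]
 [  0.         522.83454749 211.8188694 ]
 [  0.           0.           1.        ]] [ 2.13548391 -2.178372    0.13830255] [0.02222485 0.55121112 1.00786068]
scene [[494.01850305   0.         280.63778666]
 [  0.         494.01850305 210.62123325]
 [  0.           0.           1.        ]] [ 1.96300212  1.65555442 -0.57974343] [-0.12673526 -0.42574158  1.41632506]
{'t': 0.1, 'q': array([-1.16957970e+00,  3.00348508e-01,  1.52152110e+00,  2.29687229e-05,
        1.32067740e+00, -6.65993536e-02]), 'joint_velocities': array([ 3.92855607e-04, -8.93073544e-04, -2.13407300e-03,  9.05322216e-05,
        9.96439317e-04, -2.70952221e-03]), 'tau': array([ 1.56688275e-03, -5.32643330e+01, -3.53283870e+01,  7.10465619e-02,
        2.35170673e-02, -4.24592577e-05]), 'tcp_pos': array([ 0.24791625, -0.49065958,  0.16827896]), 'eef_rot': array([-4.72367244e-04,  9.72768577e-01,  2.31778055e-01, -6.84936915e-05]), 'contact_force': array([ 0.52325303, -0.17632529, -0.27092482]), 'moment': array([-0.00241017, -0.01146012, -0.01393872]), 'width': 0.09434261429561203}
```

View pics/top0.png

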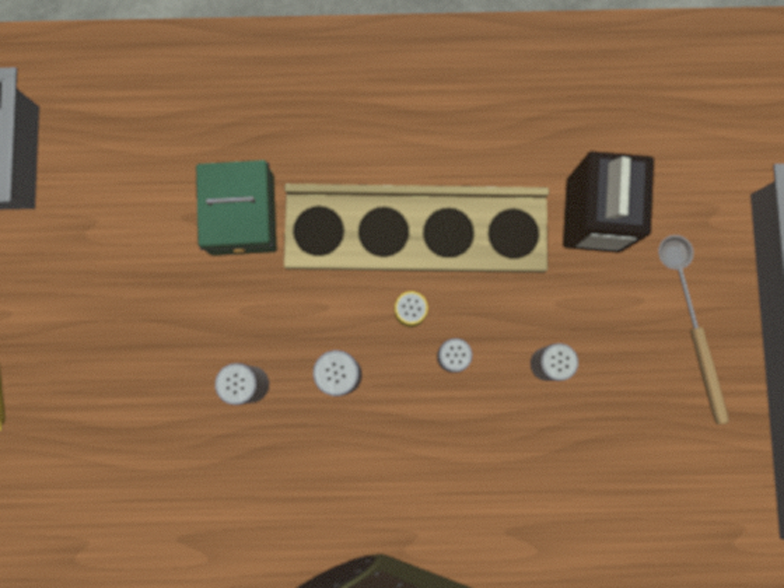

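View pics/scene0.png

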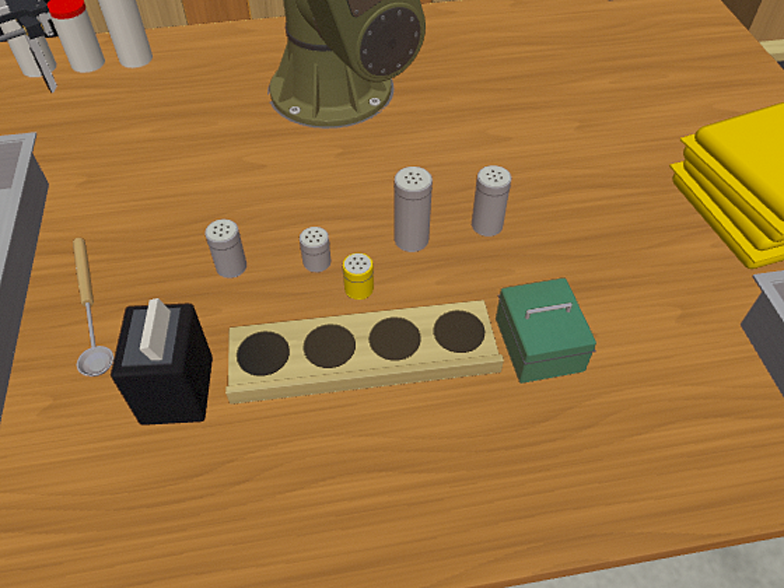

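The top view (1.4x) shows four steel lids: (236,384), (336,373), (456,355) and (560,362). The look-alike is the yellow-rimmed lid at (411,308). The cash box is at (235,205), on the mat_1 side, and the napkins are at (610,200), on the mat_4 side. By the lid sizes d=(336,373), c=(236,384), b=(560,362) and a=(456,355). I'll check that with heights.

```bash
cat >> h.py <<'E'
def rayz(d,u,v,z):
    K=np.array(d["intrinsics"]);R=cv2.Rodrigues(np.array(d["rvec"],float))[0];t=np.array(d["tvec"],float).ravel()
    p=R.T@np.linalg.inv(K)@[u,v,1];o=-R.T@t
    return o+p*(z-o[2])/p[2]
def shakers(d,seeds=None):
    P=cloud(d); out={}
    for n,h,dia in (("a",.06,.046),("b",.085,.05),("c",.11,.054),("d",.135,.058)):
        for base in (0,.021):
            hsv=cv2.cvtColor(d["img"],cv2.COLOR_RGB2HSV)
            m=((abs(P[...,2]-h-base)<.006)&(d["z_map"]>0)&(hsv[...,1]<60)&(hsv[...,2]>90)).astype(np.uint8)
            m=cv2.morphologyEx(m,cv2.MORPH_CLOSE,np.ones((5,5)))
            for c in cv2.findContours(m,cv2.RETR_EXTERNAL,cv2.CHAIN_APPROX_NONE)[0]:
                if cv2.contourArea(c)<250: continue
                (u,v),(w1,w2),_=cv2.fitEllipse(c)
                p=rayz(d,u,v,h+base)
                if .2<p[0]<.8 and abs(p[1])<.4: print(n,base,"px",np.round((u,v),1),"xy",p[:2].round(4),"dia mm",np.round(np.array([w1,w2])/522.8*(d["z_map"][int(v),int(u)])*1e3,1))
def mats(d):
    P=cloud(d)
    m=((d["img"].max(-1)<60)&(abs(P[...,2]-.021)<.012)&(d["z_map"]>0)).astype(np.uint8)
    for c in cv2.findContours(m,cv2.RETR_EXTERNAL,cv2.CHAIN_APPROX_NONE)[0]:
        if cv2.contourArea(c)<600: continue
        (u,v),w,_=cv2.fitEllipse(c)
        print("mat",np.round((u,v),1),rayz(d,u,v,.021)[:2].round(4),np.round(w,1))
E
python3 - <<'E'
from h import *
for n in("top","scene"):
    d=dict(np.load(n+"0.npz")); print(n); shakers(d); mats(d)
    P=cloud(d)
    hsv=cv2.cvtColor(d["img"],cv2.COLOR_RGB2HSV)
    g=(hsv[...,0]>65)&(hsv[...,0]<95)&(hsv[...,1]>80)&(P[...,2]>.06); print("cash",np.percentile(P[g],[1,50,99],axis=0).round(3).tolist())
    b=(d["img"].max(-1)<70)&(P[...,2]>.1)&(P[...,0]>.5); print("napk",np.percentile(P[b],[1,50,99],axis=0).round(3).tolist())
d=dict(np.load("top0.npz")); save(d,"crop0.png",(130,200,430,300),2.6)
E
```

```text
top
a 0 px [325.1 252.9] xy [ 0.4667 -0.0757] dia mm [43.  43.9]
a 0 px [293.4 219.4] xy [ 0.533 -0.016] dia mm [37.1 37.6]
a 0.021 px [399.2 258. ] xy [ 0.4534 -0.2131] dia mm [47.7 49. ]
b 0 px [399.4 257.9] xy [ 0.4535 -0.2125] dia mm [47.  48.9]
b 0.021 px [168.3 273.6] xy [0.4326 0.2164] dia mm [51.1 53. ]
c 0 px [168.3 273.6] xy [0.4326 0.2157] dia mm [51. 53.]
c 0.021 px [239.7 265.7] xy [0.4437 0.0838] dia mm [55.7 56.2]
d 0 px [239.7 265.7] xy [0.4436 0.0836] dia mm [55.7 56. ]
d 0.021 px [444.1 133.6] xy [ 0.6717 -0.2872] dia mm [17.7 94.1]
mat [366.4 166.6] [ 0.6428 -0.169 ] [32.1 33.2]
mat [320. 166.] [ 0.6461 -0.0742] [32.4 32.7]
mat [273.5 165.2] [0.6495 0.0208] [32. 33.]
mat [227.1 164.6] [0.6526 0.1155] [32.3 32.9]
cash [[0.627, 0.183, 0.071], [0.678, 0.229, 0.075], [0.738, 0.276, 0.08]]
napk [[0.616, -0.335, 0.102], [0.661, -0.27, 0.129], [0.726, -0.244, 0.136]]
scene
a 0.021 px [158.1 165.8] xy [ 0.4574 -0.2137] dia mm [36.6 45.8]
b 0 px [157.7 165. ] xy [ 0.4589 -0.2136] dia mm [32.5 46. ]
b 0.021 px [352.6 127.2] xy [0.4364 0.2149] dia mm [37.6 48.6]
c 0 px [352.7 126.6] xy [0.4388 0.214 ] dia mm [34.9 48.6]
c 0.021 px [294.6 129.1] xy [0.4478 0.0824] dia mm [41.2 52. ]
d 0 px [294.6 128.1] xy [0.4493 0.082 ] dia mm [36.8 52.5]
d 0.021 px [107.7 232.2] xy [ 0.6768 -0.2883] dia mm [16.9 73.1]
mat [187.6 252.3] [ 0.6477 -0.1701] [29.1 36.3]
cash [[0.629, 0.179, 0.063], [0.696, 0.227, 0.074], [0.746, 0.276, 0.078]]
napk [[0.623, -0.34, 0.101], [0.714, -0.276, 0.127], [1.219, -0.079, 0.843]]
```

View pics/crop0.png

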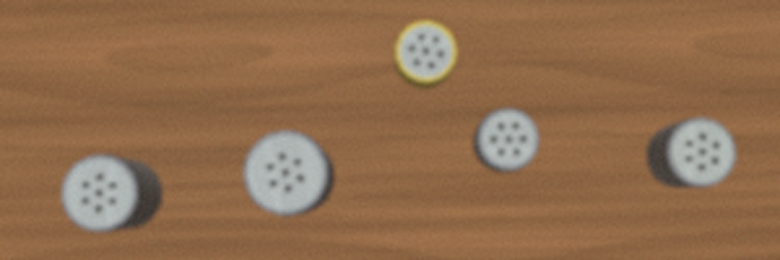

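The crop confirms the choice: the lids increase in size a<b<c<d and the yellow one is left alone. The napkins are by mat_4, so d→4, c→3, b→2 and a→1. First I'll turn the jaws to world x and rise.

Call:
{"api": "apply_moves", "payload": {
  "rotation": [
    [0,0,-10.5],
    [0,0,-10.5],
    [0,0,-10.5],
    [0,0,-10.5],
    [0,0,-10.5],
    [0,0,-10.6],
    [0,0,0],
    [0,0,0],
    [0,0,0],
    [0,0,0]
  ],
  "slide": [
    [0,0,-1],
    [0,0,-1],
    [0,0,-1],
    [0,0,-1],
    [0,0,-1],
    [0,0,-1],
    [0,0,0],
    [0,0,0],
    [0,0,0],
    [0,0,0]
  ],
  "fingers": [1,1,1,1,1,1,1,1,1,1]
}}

```text
t: 1.35
tcp_pos: [0.248, -0.4908, 0.2284]
eef_rot: [-0.0, 0.708, 0.706, 0.0]
contact_force: [-0.1, -0.5, 0.4]
width: 0.0941
```

Call:
{"api": "apply_moves", "payload": {
  "rotation": [
    [0,0,0],
    [0,0,0],
    [0,0,0],
    [0,0,0],
    [0,0,0],
    [0,0,0],
    [0,0,0],
    [0,0,0],
    [0,0,0],
    [0,0,0]
  ],
  "slide": [
    [3,1,0],
    [5.8,2,0],
    [5.8,2,0],
    [5.8,2,0],
    [5.8,2,0],
    [5.8,2,0],
    [5.8,2,0],
    [5.8,2,0],
    [5.8,2,0],
    [5.8,2,0]
  ],
  "fingers": [1,1,1,1,1,1,1,1,1,1]
}}

```text
t: 2.6
tcp_pos: [0.4392, 0.0629, 0.229]
eef_rot: [0.0, 0.708, 0.706, 0.0]
contact_force: [0.2, -0.3, -0.5]
width: 0.0941
```

Call:
{"api": "apply_moves", "payload": {
  "rotation": [
    [0,0,0],
    [0,0,0],
    [0,0,0],
    [0,0,0],
    [0,0,0],
    [0,0,0],
    [0,0,0],
    [0,0,0],
    [0,0,0],
    [0,0,0]
  ],
  "slide": [
    [2,0.8,0],
    [0,0,1],
    [0,0,2],
    [0,0,2],
    [0,0,0.5],
    [0,0,0],
    [0,0,0],
    [0,0,0],
    [0,0,0],
    [0,0,0]
  ],
  "fingers": [1,1,1,1,1,1,1,1,1,1]
}}

```text
t: 3.85
tcp_pos: [0.447, 0.0808, 0.1739]
eef_rot: [0.0, 0.708, 0.707, 0.0]
contact_force: [0.1, 0.1, -0.4]
width: 0.0941
```

Run:
```python
from h import *
d=manip.get_image("scene"); save(d,"s1.png",(100,10,480,310),2)
print(manip.read_state()["tcp_pos"])
```

```text
[0.44699413 0.08079365 0.17381273]
```

View pics/s1.png

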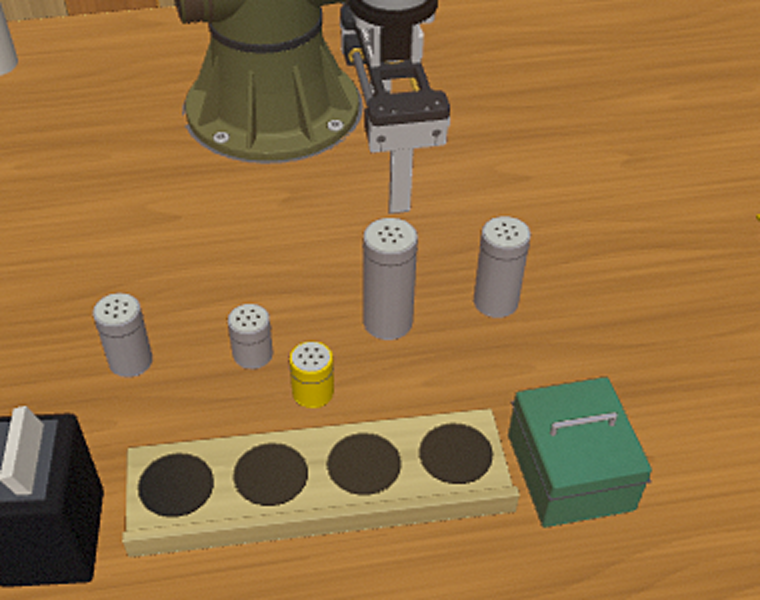

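Run:
```python
from h import *
d=dict(np.load("scene0.npz"))
p=cv2.projectPoints(np.array([[.5065,.0808,.174],[.494,.0808,.174],[.4465,.083,.135]]),d["rvec"],d["tvec"],d["intrinsics"],None)[0]
print(p.reshape(-1,2), (p.reshape(-1,2)-[100,10])*2)
t=manip.get_image("top"); P=cloud(t); g=(P[...,2]>.16)&(P[...,2]<.19)&(P[...,0]>.35)&(abs(P[...,1]-.08)<.1)
print(P[g][:, :].min(0),P[g].max(0),g.sum())
```

```text
[[299.82682824 132.66873448]
 [298.62232344 128.4430785 ]
 [294.85802037 127.18466957]] [[399.65365648 245.33746897]
 [397.24464688 236.886157  ]
 [389.71604075 234.36933915]]Traceback (most recent call last):
  File "<stdin>", line 6, in <module>
    return umr_minimum(a, axis, None, out, keepdims, initial, where)
ValueError: zero-size array to reduction operation minimum which has no identity
```

Run:
```python
from h import *
for n in("scene","top"):
    d=manip.get_image(n); P=cloud(d)
    if n=="scene":
        for v in (90,100,105,110,113,115,117,119): print(v,P[v,[297,299,301,303]].round(3).tolist(),d["img"][v,300])
    else:
        save(d,"t1.png",(130,130,430,355),2.6)
```

```text
90 [[0.506, 0.073, 0.279], [0.507, 0.076, 0.279], [0.505, 0.08, 0.277], [0.509, 0.083, 0.279]] [153 147 142]
100 [[0.507, 0.073, 0.257], [0.507, 0.077, 0.256], [0.507, 0.081, 0.255], [0.508, 0.084, 0.256]] [153 146 142]
105 [[0.508, 0.073, 0.246], [0.506, 0.077, 0.243], [0.507, 0.081, 0.244], [0.506, 0.085, 0.242]] [154 148 143]
110 [[0.506, 0.074, 0.232], [0.506, 0.078, 0.231], [0.505, 0.082, 0.23], [0.508, 0.085, 0.232]] [155 147 143]
113 [[0.506, 0.074, 0.225], [0.507, 0.078, 0.225], [0.506, 0.082, 0.224], [0.507, 0.085, 0.223]] [155 148 143]
115 [[0.509, 0.073, 0.223], [0.508, 0.077, 0.221], [0.507, 0.082, 0.219], [0.506, 0.086, 0.218]] [141 139 139]
117 [[0.257, 0.127, -0.004], [0.26, 0.132, -0.003], [0.263, 0.137, -0.001], [0.261, 0.142, -0.003]] [176 121  60]
119 [[0.418, 0.093, 0.132], [0.418, 0.098, 0.131], [0.271, 0.135, -0.0], [0.272, 0.14, -0.0]] [151 108  72]
```

View pics/t1.png

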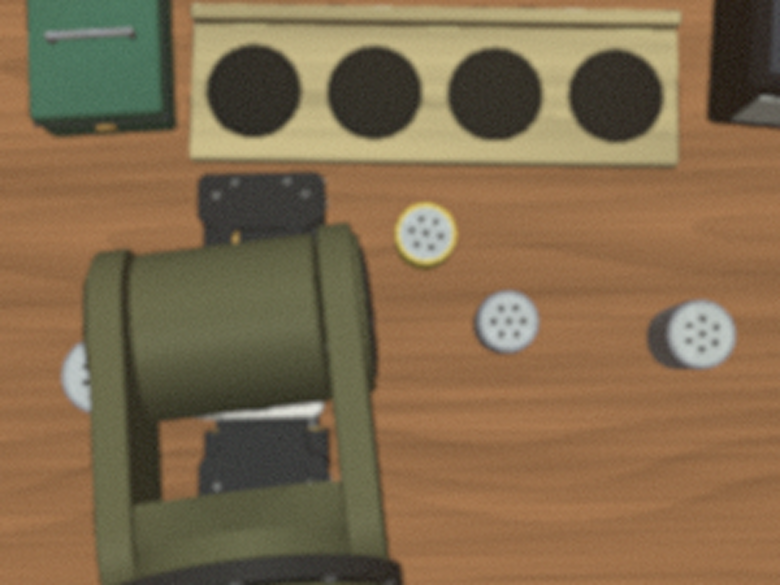

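The top view shows the arm over d, with everything else untouched. In the scene view the fingertip appears about 45 mm higher than the reported TCP. I'll go down part way, which is safe under either reading, and look again.

Call:
{"api": "apply_moves", "payload": {
  "rotation": [
    [0,0,0],
    [0,0,0],
    [0,0,0],
    [0,0,0],
    [0,0,0],
    [0,0,0],
    [0,0,0],
    [0,0,0],
    [0,0,0],
    [0,0,0]
  ],
  "slide": [
    [0.2,0,1],
    [0,0,2],
    [0,0,2],
    [0,0,2],
    [0,0,2],
    [0,0,1.4],
    [0,0,0],
    [0,0,0],
    [0,0,0],
    [0,0,0]
  ],
  "fingers": [1,1,1,1,1,1,1,1,1,1]
}}

```text
t: 5.3
tcp_pos: [0.4472, 0.0828, 0.0701]
eef_rot: [0.0, 0.708, 0.707, 0.0]
contact_force: [-1.0, 1.0, 0.6]
width: 0.0944
```

Run:
```python
from h import *
d=manip.get_image("scene"); save(d,"s2.png",(220,20,400,155),4); P=cloud(d)
print(manip.read_state()["tcp_pos"])
for u in (296,300,304):
    c=P[40:190,u]; i=np.where((abs(c[:,0]-.507)<.006))[0]; print(u,i.min()+40,i.max()+40,c[i[-1]].round(3))
```

```text
[0.44715934 0.08277306 0.07008307]
296 105 154 [0.509 0.074 0.118]
300 104 189 [0.506 0.086 0.003]
304 104 189 [0.506 0.096 0.001]
```

View pics/s2.png

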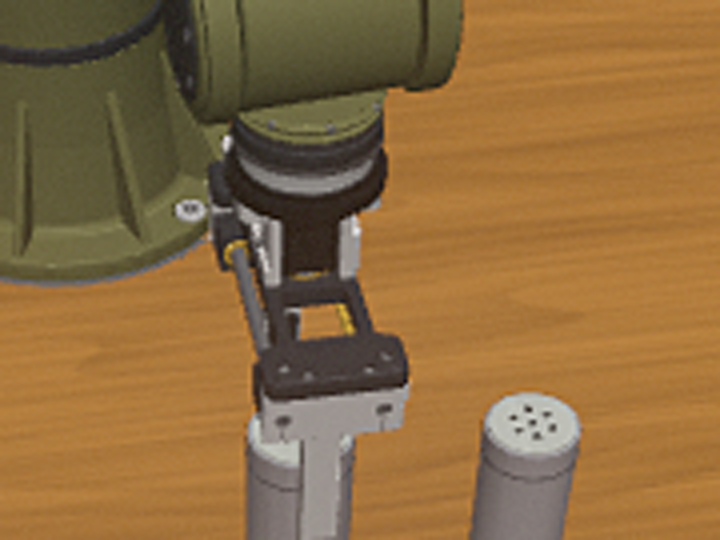

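The fingertip is seen at z≈0.115 against a reported 0.070, so it stands a steady 45 mm higher than reported. The reported TCP can't be the visible tip, and I'll trust the camera. Going 2.5 cm further down is clear under either reading, so I'll do that and close.

Call:
{"api": "apply_moves", "payload": {
  "rotation": [
    [0,0,0],
    [0,0,0],
    [0,0,0],
    [0,0,0],
    [0,0,0],
    [0,0,0],
    [0,0,0],
    [0,0,0],
    [0,0,0],
    [0,0,0]
  ],
  "slide": [
    [0,0,0.8],
    [0,0,0.8],
    [0,0,0.9],
    [0,0,0],
    [0,0,0],
    [0,0,0],
    [0,0,0],
    [0,0,0],
    [0,0,0],
    [0,0,0]
  ],
  "fingers": [1,1,1,1,0,0,0,0,0,0]
}}

```text
t: 6.6
tcp_pos: [0.4467, 0.0828, 0.0448]
eef_rot: [-0.0, 0.708, 0.706, -0.0]
contact_force: [-4.6, -0.2, 5.6]
width: 0.0578
```

Run:
```python
from h import *
d=manip.get_image("scene"); save(d,"s3.png",(220,60,400,195),4); P=cloud(d)
print(manip.read_state())
```

```text
{'t': 6.65, 'q': array([1.02523099e-01, 2.43192844e-01, 1.91129856e+00, 8.32947981e-05,
       9.87754705e-01, 1.04177087e-01]), 'joint_velocities': array([-6.98780689e-04,  1.62820273e-04,  1.65961501e-04, -3.13029990e-04,
        1.98801821e-04, -3.95949642e-05]), 'tau': array([-4.35517151e-01, -4.21419704e+01, -3.01498497e+01, -9.97407711e-02,
       -1.49242412e+00,  3.15684760e-03]), 'tcp_pos': array([0.44668991, 0.08277185, 0.04483216]), 'eef_rot': array([-2.32945829e-04,  7.07707482e-01,  7.06505493e-01, -2.31719842e-04]), 'contact_force': array([-5.21823499, -0.30246372,  5.35013044]), 'moment': array([0.01923549, 1.05359839, 0.05139034]), 'width': 0.057514459841699}
```

View pics/s3.png

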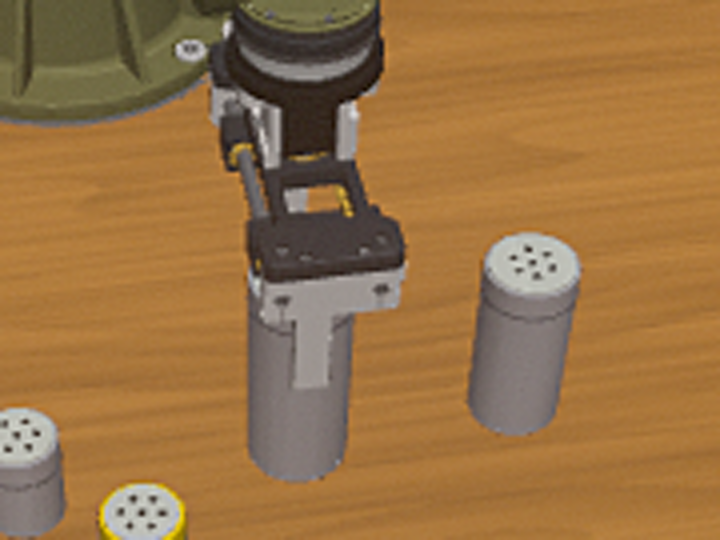

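d is held: width 57.8 mm, with the fingertips well down its upper half. I'll lift it and carry it to mat_4.

Call:
{"api": "apply_moves", "payload": {
  "rotation": [
    [0,0,0],
    [0,0,0],
    [0,0,0],
    [0,0,0],
    [0,0,0],
    [0,0,0],
    [0,0,0],
    [0,0,0],
    [0,0,0],
    [0,0,0]
  ],
  "slide": [
    [0,0,-0.5],
    [0,0,-1.5],
    [0,0,-2],
    [0,0,-2],
    [0,0,-2],
    [0,0,-1.5],
    [0,0,-0.5],
    [0,0,0],
    [-1,0.8,0],
    [-2,1.6,0]
  ],
  "fingers": [0,0,0,0,0,0,0,0,0,0]
}}

```text
t: 7.9
tcp_pos: [0.4712, 0.0522, 0.1443]
eef_rot: [-0.0, 0.707, 0.707, -0.0]
contact_force: [-0.7, -0.1, -3.5]
width: 0.0577
```

Call:
{"api": "apply_moves", "payload": {
  "rotation": [
    [0,0,0],
    [0,0,0],
    [0,0,0],
    [0,0,0],
    [0,0,0],
    [0,0,0],
    [0,0,0],
    [0,0,0],
    [0,0,0],
    [0,0,0]
  ],
  "slide": [
    [-3,2.4,0],
    [-3,2.4,0],
    [-3,2.4,0],
    [-3,2.4,0],
    [-3,2.4,0],
    [-3,2.4,0],
    [-2.5,2,0],
    [-1.2,0.7,0],
    [-0.5,0.3,0],
    [0,0,0]
  ],
  "fingers": [0,0,0,0,0,0,0,0,0,0]
}}

```text
t: 9.15
tcp_pos: [0.6443, -0.1693, 0.1446]
eef_rot: [-0.0, 0.708, 0.707, -0.0]
contact_force: [0.1, -0.1, -3.2]
width: 0.0578
```

Call:
{"api": "apply_moves", "payload": {
  "rotation": [
    [0,0,0],
    [0,0,0],
    [0,0,0],
    [0,0,0],
    [0,0,0],
    [0,0,0],
    [0,0,0],
    [0,0,0],
    [0,0,0],
    [0,0,0]
  ],
  "slide": [
    [0,0,1],
    [0,0,1.5],
    [0,0,1.5],
    [0,0,1.5],
    [0,0,1],
    [0,0,0.7],
    [0,0,0.4],
    [0,0,0.1],
    [0,0,0.1],
    [0,0,0]
  ],
  "fingers": [0,0,0,0,0,0,0,0,0,0]
}}

```text
t: 10.4
tcp_pos: [0.6446, -0.1696, 0.067]
eef_rot: [0.0, 0.708, 0.707, 0.0]
contact_force: [-0.4, -0.0, -3.3]
width: 0.0575
```

Run:
```python
from h import *
d=manip.get_image("scene"); save(d,"s4.png",(80,60,340,320),2.3)
shakers(d)
t=manip.get_image("top"); shakers(t); print(manip.read_state()["contact_force"])
```

```text
b 0.021 px [352.6 127.3] xy [0.4366 0.2148] dia mm [37.7 48.5]
c 0 px [352.5 126.6] xy [0.4388 0.2137] dia mm [35.2 47.9]
c 0.021 px [107.7 240.1] xy [ 0.6746 -0.2951] dia mm [53.5 74.9]
d 0 px [107.7 240.1] xy [ 0.6776 -0.2938] dia mm [54.1 74.3]
d 0.021 px [107.5 233. ] xy [ 0.6783 -0.2886] dia mm [16.4 75.9]
a 0 px [293.4 219.3] xy [ 0.5331 -0.0161] dia mm [36.9 37.6]
b 0.021 px [168.3 273.6] xy [0.4327 0.2164] dia mm [51.6 53.1]
c 0 px [168.3 273.6] xy [0.4327 0.2156] dia mm [51.5 53.1]
[ 0.79094964 -0.17562344 -3.71412016]
```

View pics/s4.png

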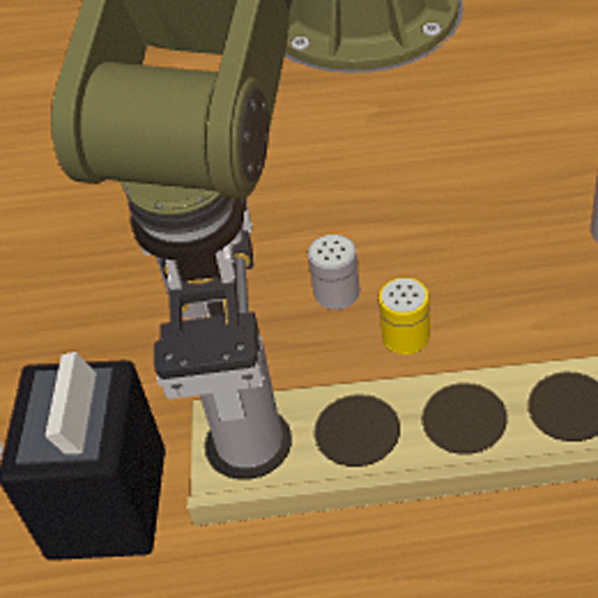

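d sits inside mat_4's ring, at about crop (247,440), and is just above it (no load yet). I'll lower it a touch, release and rise.

Call:
{"api": "apply_moves", "payload": {
  "rotation": [
    [0,0,0],
    [0,0,0],
    [0,0,0],
    [0,0,0],
    [0,0,0],
    [0,0,0],
    [0,0,0],
    [0,0,0],
    [0,0,0],
    [0,0,0]
  ],
  "slide": [
    [0,0,0.05],
    [0,0,0.05],
    [0,0,0],
    [0,0,0],
    [0,0,0],
    [0,0,0],
    [0,0,0],
    [0,0,0],
    [0,0,-1],
    [0,0,-2]
  ],
  "fingers": [0,0,0,1,1,1,1,1,1,1]
}}

```text
t: 11.75
tcp_pos: [0.6443, -0.1695, 0.0964]
eef_rot: [-0.0, 0.708, 0.707, -0.0]
contact_force: [0.1, 0.8, -0.2]
width: 0.0943
```

Call:
{"api": "apply_moves", "payload": {
  "rotation": [
    [0,0,0],
    [0,0,0],
    [0,0,0],
    [0,0,0],
    [0,0,0],
    [0,0,0],
    [0,0,0],
    [0,0,0],
    [0,0,0],
    [0,0,0]
  ],
  "slide": [
    [0,0,-3],
    [0,0,-3],
    [0,0,-3],
    [0,0,-1],
    [2,-1,0],
    [4,-2,0],
    [5,-2.5,0],
    [5,-2.5,0],
    [5,-3,0],
    [5,-3,0]
  ],
  "fingers": [1,1,1,1,1,1,1,1,1,1]
}}

```text
t: 13.0
tcp_pos: [0.5036, 0.0921, 0.1957]
eef_rot: [-0.0, 0.708, 0.706, -0.0]
contact_force: [1.1, 1.4, -0.3]
width: 0.0942
```

Call:
{"api": "apply_moves", "payload": {
  "rotation": [
    [0,0,0],
    [0,0,0],
    [0,0,0],
    [0,0,0],
    [0,0,0],
    [0,0,0],
    [0,0,0],
    [0,0,0],
    [0,0,0],
    [0,0,0]
  ],
  "slide": [
    [5,-3,0],
    [4,-2,0],
    [2,-1,0],
    [1,-0.5,0],
    [0,0,0],
    [0,0,0],
    [0,0,0],
    [0,0,0],
    [0,0,0],
    [0,0,0]
  ],
  "fingers": [1,1,1,1,1,1,1,1,1,1]
}}

```text
t: 14.25
tcp_pos: [0.4402, 0.2107, 0.1958]
eef_rot: [-0.0, 0.708, 0.706, 0.0]
contact_force: [-0.5, 0.2, 0.4]
width: 0.0938
```

Run:
```python
from h import *
for n in("scene","top"):
    t=manip.get_image(n); print(n); shakers(t); mats(t)
```

```text
scene
a 0.021 px [158.  165.8] xy [ 0.4573 -0.2138] dia mm [36.3 46.5]
b 0 px [157.9 165.1] xy [ 0.4592 -0.2132] dia mm [33.1 45.9]
b 0.021 px [352.5 127.3] xy [0.4367 0.2147] dia mm [37.8 48.6]
c 0 px [352.5 126.5] xy [0.4386 0.2136] dia mm [34.7 48.4]
d 0.021 px [107.6 232.5] xy [ 0.6774 -0.2884] dia mm [16.6 75.7]
d 0.021 px [177.1 210.5] xy [ 0.6489 -0.1688] dia mm [42.1 53.9]
top
a 0 px [325.1 252.9] xy [ 0.4667 -0.0757] dia mm [43.  43.9]
a 0 px [293.4 219.4] xy [ 0.5329 -0.016 ] dia mm [37.  37.4]
a 0.021 px [399.2 258.1] xy [ 0.4534 -0.2131] dia mm [47.5 49.1]
b 0 px [399.4 258. ] xy [ 0.4534 -0.2126] dia mm [47.1 48.9]
b 0.021 px [171.6 272.5] xy [0.4345 0.2105] dia mm [37.4 55.1]
c 0 px [171.5 272.5] xy [0.4345 0.2097] dia mm [37.3 55. ]
d 0.021 px [378.3 150.4] xy [ 0.6433 -0.1678] dia mm [55.  55.6]
d 0.021 px [444.  133.1] xy [ 0.6728 -0.2873] dia mm [17.7 97.2]
mat [319.9 165.9] [ 0.6462 -0.0741] [32.1 32.7]
mat [273.6 165.3] [0.6495 0.0207] [32.  32.8]
mat [227.  164.7] [0.6526 0.1157] [31.8 32.7]
```

d is centred on mat_4 to about 1 mm. Next is c.

Call:
{"api": "apply_moves", "payload": {
  "rotation": [
    [0,0,0],
    [0,0,0],
    [0,0,0],
    [0,0,0],
    [0,0,0],
    [0,0,0],
    [0,0,0],
    [0,0,0],
    [0,0,0],
    [0,0,0]
  ],
  "slide": [
    [0.45,-0.45,0],
    [0,0,2],
    [0,0,3],
    [0,0,3],
    [0,0,3],
    [0,0,3],
    [0,0,2],
    [0,0,1],
    [0,0,0],
    [0,0,0]
  ],
  "fingers": [1,1,1,1,1,1,1,1,1,1]
}}

```text
t: 15.6
tcp_pos: [0.4361, 0.2155, 0.0266]
eef_rot: [0.0, 0.708, 0.707, 0.001]
contact_force: [-0.3, -0.6, -0.1]
width: 0.0939
```

Call:
{"api": "apply_moves", "payload": {
  "rotation": [
    [0,0,0],
    [0,0,0],
    [0,0,0],
    [0,0,0],
    [0,0,0],
    [0,0,0],
    [0,0,0],
    [0,0,0],
    [0,0,0],
    [0,0,0]
  ],
  "slide": [
    [0,0,0],
    [0,0,0],
    [0,0,0],
    [0,0,0],
    [0,0,0],
    [0,0,0],
    [0,0,-0.5],
    [0,0,-1.5],
    [0,0,-2],
    [0,0,-2]
  ],
  "fingers": [0,0,0,0,0,0,0,0,0,0]
}}

```text
t: 16.85
tcp_pos: [0.4359, 0.2153, 0.0873]
eef_rot: [0.0, 0.708, 0.706, 0.0]
contact_force: [-0.0, 0.1, -3.0]
width: 0.0539
```

Call:
{"api": "apply_moves", "payload": {
  "rotation": [
    [0,0,0],
    [0,0,0],
    [0,0,0],
    [0,0,0],
    [0,0,0],
    [0,0,0],
    [0,0,0],
    [0,0,0],
    [0,0,0],
    [0,0,0]
  ],
  "slide": [
    [0,0,-2],
    [0,0,-1.5],
    [0,0,-0.5],
    [-1,0.7,0],
    [-2,1.5,0],
    [-3,2.2,0],
    [-3,2.2,0],
    [-3,2.2,0],
    [-3,2.2,0],
    [-3,2.2,0]
  ],
  "fingers": [0,0,0,0,0,0,0,0,0,0]
}}

```text
t: 18.1
tcp_pos: [0.5678, 0.0332, 0.1247]
eef_rot: [-0.0, 0.708, 0.706, -0.001]
contact_force: [0.9, 0.2, -2.9]
width: 0.0539
```

Call:
{"api": "apply_moves", "payload": {
  "rotation": [
    [0,0,0],
    [0,0,0],
    [0,0,0],
    [0,0,0],
    [0,0,0],
    [0,0,0],
    [0,0,0],
    [0,0,0],
    [0,0,0],
    [0,0,0]
  ],
  "slide": [
    [-3,2.2,0],
    [-3,2.2,0],
    [-3,2.2,0],
    [-1.5,1.1,0],
    [-0.5,0.3,0],
    [0,0,0],
    [0,0,1],
    [0,0,1.5],
    [0,0,1.5],
    [0,0,1]
  ],
  "fingers": [0,0,0,0,0,0,0,0,0,0]
}}

```text
t: 19.35
tcp_pos: [0.6467, -0.0748, 0.0741]
eef_rot: [-0.001, 0.708, 0.707, -0.0]
contact_force: [0.2, -0.0, -1.9]
width: 0.0539
```

Call:
{"api": "apply_moves", "payload": {
  "rotation": [
    [0,0,0],
    [0,0,0],
    [0,0,0],
    [0,0,0],
    [0,0,0],
    [0,0,0],
    [0,0,0],
    [0,0,0],
    [0,0,0],
    [0,0,0]
  ],
  "slide": [
    [0,0.15,1],
    [0,0,0.8],
    [0,0,0.5],
    [0,0,0.3],
    [0,0,0.1],
    [0,0,0.1],
    [0,0,0],
    [0,0,0],
    [0,0,0],
    [0,0,0]
  ],
  "fingers": [0,0,0,0,0,0,0,0,0,0]
}}

```text
t: 20.6
tcp_pos: [0.6487, -0.0751, 0.0478]
eef_rot: [0.0, 0.708, 0.706, 0.0]
contact_force: [-0.3, 0.1, -2.6]
width: 0.0538
```

Still unloaded and about 1 mm above, so I'll lower slightly, release, rise and go to b at (0.456,-0.213).

Call:
{"api": "apply_moves", "payload": {
  "rotation": [
    [0,0,0],
    [0,0,0],
    [0,0,0],
    [0,0,0],
    [0,0,0],
    [0,0,0],
    [0,0,0],
    [0,0,0],
    [0,0,0],
    [0,0,0]
  ],
  "slide": [
    [0,0,0.05],
    [0,0,0.05],
    [0,0,0],
    [0,0,0],
    [0,0,0],
    [0,0,0],
    [0,0,0],
    [0,0,0],
    [0,0,-1],
    [0,0,-2]
  ],
  "fingers": [0,0,0,1,1,1,1,1,1,1]
}}

```text
t: 21.85
tcp_pos: [0.6485, -0.075, 0.0774]
eef_rot: [-0.0, 0.708, 0.707, -0.0]
contact_force: [-0.0, -0.1, 0.2]
width: 0.0943
```

Call:
{"api": "apply_moves", "payload": {
  "rotation": [
    [0,0,0],
    [0,0,0],
    [0,0,0],
    [0,0,0],
    [0,0,0],
    [0,0,0],
    [0,0,0],
    [0,0,0],
    [0,0,0],
    [0,0,0]
  ],
  "slide": [
    [0,0,-3],
    [0,0,-3],
    [0,0,-3],
    [0,0,-2],
    [0,-2,-1],
    [0,-4,0],
    [0,-4,0],
    [-1,-4,0],
    [-3,-2,0],
    [-3,-2,0]
  ],
  "fingers": [1,1,1,1,1,1,1,1,1,1]
}}

```text
t: 23.1
tcp_pos: [0.468, -0.1455, 0.1986]
eef_rot: [0.001, 0.708, 0.707, 0.001]
contact_force: [0.1, -1.0, -0.8]
width: 0.094
```

Call:
{"api": "apply_moves", "payload": {
  "rotation": [
    [0,0,0],
    [0,0,0],
    [0,0,0],
    [0,0,0],
    [0,0,0],
    [0,0,0],
    [0,0,0],
    [0,0,0],
    [0,0,0],
    [0,0,0]
  ],
  "slide": [
    [-3,-1,0],
    [-2,-0.2,0],
    [-1.4,0,0],
    [0,0,0],
    [0,0,0],
    [0,0,0],
    [0,0,0],
    [0,0,0],
    [0,0,0],
    [0,0,0]
  ],
  "fingers": [1,1,1,1,1,1,1,1,1,1]
}}

```text
t: 24.35
tcp_pos: [0.4565, -0.2088, 0.1967]
eef_rot: [-0.0, 0.708, 0.706, -0.0]
contact_force: [1.0, 0.2, 1.4]
width: 0.0939
```

Run:
```python
from h import *
for n in("scene","top"):
    t=manip.get_image(n); print(n); shakers(t)
```

```text
scene
a 0.021 px [158.1 165.6] xy [ 0.4568 -0.2137] dia mm [35.3 46.6]
b 0 px [157.8 165. ] xy [ 0.4589 -0.2134] dia mm [32.6 45.8]
c 0.021 px [231.1 213.6] xy [ 0.6522 -0.0748] dia mm [39.7 49.3]
d 0 px [231.1 212.9] xy [ 0.6538 -0.0747] dia mm [36.1 47.9]
d 0.021 px [107.5 232.8] xy [ 0.678  -0.2885] dia mm [16.4 77.3]
d 0.021 px [177.  210.5] xy [ 0.6488 -0.1689] dia mm [41.8 53.9]
top
a 0 px [325.2 252.9] xy [ 0.4667 -0.0758] dia mm [43.1 44.2]
a 0 px [293.4 219.4] xy [ 0.533 -0.016] dia mm [37.  37.7]
a 0.021 px [399.1 258. ] xy [ 0.4536 -0.2128] dia mm [47.9 48.7]
b 0 px [399.3 257.8] xy [ 0.4536 -0.2124] dia mm [47.  48.4]
c 0.021 px [324.2 152.7] xy [ 0.647  -0.0734] dia mm [50.9 51.9]
d 0 px [324.4 152.5] xy [ 0.6464 -0.0733] dia mm [49.5 50.9]
d 0.021 px [378.3 150.5] xy [ 0.6432 -0.1677] dia mm [55.3 55.8]
d 0.021 px [444.  132.9] xy [ 0.6732 -0.2872] dia mm [18.  93.9]
```

c is centred on mat_3 to about 1 mm. Now b.

Call:
{"api": "apply_moves", "payload": {
  "rotation": [
    [0,0,0],
    [0,0,0],
    [0,0,0],
    [0,0,0],
    [0,0,0],
    [0,0,0],
    [0,0,0],
    [0,0,0],
    [0,0,0],
    [0,0,0]
  ],
  "slide": [
    [-0.4,0,0],
    [0,0,2],
    [0,0,3.5],
    [0,0,4],
    [0,0,4],
    [0,0,3],
    [0,0,2],
    [0,0,1],
    [0,0,0],
    [0,0,0]
  ],
  "fingers": [1,1,1,1,1,1,1,1,1,1]
}}

```text
t: 25.7
tcp_pos: [0.4569, -0.213, 0.0025]
eef_rot: [0.001, 0.708, 0.707, 0.0]
contact_force: [0.9, -0.7, -0.5]
width: 0.0937
```

Call:
{"api": "apply_moves", "payload": {
  "rotation": [
    [0,0,0],
    [0,0,0],
    [0,0,0],
    [0,0,0],
    [0,0,0],
    [0,0,0],
    [0,0,0],
    [0,0,0],
    [0,0,0],
    [0,0,0]
  ],
  "slide": [
    [0,0,0],
    [0,0,0],
    [0,0,0],
    [0,0,0],
    [0,0,0],
    [0,0,0],
    [0,0,-0.5],
    [0,0,-1.5],
    [0,0,-2],
    [0,0,-2]
  ],
  "fingers": [0,0,0,0,0,0,0,0,0,0]
}}

```text
t: 26.95
tcp_pos: [0.4567, -0.2128, 0.0633]
eef_rot: [0.0, 0.708, 0.707, 0.0]
contact_force: [0.2, 0.4, -2.0]
width: 0.0496
```

Call:
{"api": "apply_moves", "payload": {
  "rotation": [
    [0,0,0],
    [0,0,0],
    [0,0,0],
    [0,0,0],
    [0,0,0],
    [0,0,0],
    [0,0,0],
    [0,0,0],
    [0,0,0],
    [0,0,0]
  ],
  "slide": [
    [0,0,-2],
    [0,0,-1.5],
    [0,0,-0.5],
    [1,0,0],
    [2,0,0],
    [4,0,0],
    [4,0,0],
    [4,0,0],
    [4,0.5,0],
    [2.8,1.5,0]
  ],
  "fingers": [0,0,0,0,0,0,0,0,0,0]
}}

```text
t: 28.2
tcp_pos: [0.476, 0.0079, 0.1014]
eef_rot: [-0.0, 0.707, 0.707, -0.0]
contact_force: [0.3, 0.3, -2.0]
width: 0.0496
```

Call:
{"api": "apply_moves", "payload": {
  "rotation": [
    [0,0,0],
    [0,0,0],
    [0,0,0],
    [0,0,0],
    [0,0,0],
    [0,0,0],
    [0,0,0],
    [0,0,0],
    [0,0,0],
    [0,0,0]
  ],
  "slide": [
    [1,3,0],
    [0.5,4,0],
    [0,4,0],
    [0,3.5,0],
    [0,2,0],
    [0,0.8,0],
    [0,0.2,0],
    [0,0,0],
    [0,0,1],
    [0,0,1]
  ],
  "fingers": [0,0,0,0,0,0,0,0,0,0]
}}

```text
t: 29.45
tcp_pos: [0.6515, 0.0199, 0.081]
eef_rot: [-0.0, 0.708, 0.706, -0.0]
contact_force: [-0.5, -0.5, -2.2]
width: 0.0501
```

Call:
{"api": "apply_moves", "payload": {
  "rotation": [
    [0,0,0],
    [0,0,0],
    [0,0,0],
    [0,0,0],
    [0,0,0],
    [0,0,0],
    [0,0,0],
    [0,0,0],
    [0,0,0],
    [0,0,0]
  ],
  "slide": [
    [0.05,0,1.2],
    [0,0,1.5],
    [0,0,1.3],
    [0,0,0.8],
    [0,0,0.5],
    [0,0,0.3],
    [0,0,0.1],
    [0,0,0],
    [0,0,0],
    [0,0,0]
  ],
  "fingers": [0,0,0,0,0,0,0,0,0,0]
}}

```text
t: 30.7
tcp_pos: [0.652, 0.0204, 0.0249]
eef_rot: [0.0, 0.708, 0.707, 0.0]
contact_force: [-0.2, 1.0, -1.9]
width: 0.0492
```

Call:
{"api": "apply_moves", "payload": {
  "rotation": [
    [0,0,0],
    [0,0,0],
    [0,0,0],
    [0,0,0],
    [0,0,0],
    [0,0,0],
    [0,0,0],
    [0,0,0],
    [0,0,0],
    [0,0,0]
  ],
  "slide": [
    [0,0,0.06],
    [0,0,0.06],
    [0,0,0],
    [0,0,0],
    [0,0,0],
    [0,0,0],
    [0,0,0],
    [0,0,0],
    [0,0,-1],
    [0,0,-2]
  ],
  "fingers": [0,0,0,1,1,1,1,1,1,1]
}}

```text
t: 31.95
tcp_pos: [0.6516, 0.0204, 0.0543]
eef_rot: [-0.0, 0.708, 0.707, -0.0]
contact_force: [-0.0, 1.2, -0.3]
width: 0.0943
```

Call:
{"api": "apply_moves", "payload": {
  "rotation": [
    [0,0,0],
    [0,0,0],
    [0,0,0],
    [0,0,0],
    [0,0,0],
    [0,0,0],
    [0,0,0],
    [0,0,0],
    [0,0,0],
    [0,0,0]
  ],
  "slide": [
    [0,0,-3],
    [0,0,-3],
    [0,0,-3],
    [0,-2,-1],
    [0,-4,0],
    [0,-4,0],
    [-1,-4,0],
    [-2,-3,0],
    [-3,-1.3,0],
    [-3,0,0]
  ],
  "fingers": [1,1,1,1,1,1,1,1,1,1]
}}

```text
t: 33.2
tcp_pos: [0.4684, -0.0701, 0.1555]
eef_rot: [0.001, 0.708, 0.707, 0.001]
contact_force: [0.9, -0.4, 0.6]
width: 0.094
```

Call:
{"api": "apply_moves", "payload": {
  "rotation": [
    [0,0,0],
    [0,0,0],
    [0,0,0],
    [0,0,0],
    [0,0,0],
    [0,0,0],
    [0,0,0],
    [0,0,0],
    [0,0,0],
    [0,0,0]
  ],
  "slide": [
    [-0.6,0,0],
    [0,0,2],
    [0,0,3],
    [0,0,3],
    [0,0,2],
    [0,0,1],
    [0,0,0],
    [0,0,0],
    [0,0,0],
    [0,0,0]
  ],
  "fingers": [1,1,1,1,1,1,1,1,1,1]
}}

```text
t: 34.45
tcp_pos: [0.4689, -0.0753, 0.0439]
eef_rot: [0.0, 0.708, 0.706, 0.0]
contact_force: [-0.7, -0.2, -0.8]
width: 0.0944
```

Run:
```python
from h import *
t=manip.get_image("top"); shakers(t)
d=manip.get_image("scene"); shakers(d); save(d,"s5.png",(130,50,400,290),2.4)
```

```text
a 0 px [293.4 219.4] xy [ 0.533 -0.016] dia mm [37.  37.8]
b 0.021 px [273.5 154.6] xy [0.6513 0.0199] dia mm [47.7 48. ]
c 0 px [273.6 154.4] xy [0.6508 0.0198] dia mm [46.4 47.3]
c 0.021 px [324.2 152.8] xy [ 0.6469 -0.0734] dia mm [51.3 51.8]
d 0 px [324.3 152.6] xy [ 0.6463 -0.0731] dia mm [49.  51.7]
d 0.021 px [378.4 150.4] xy [ 0.6433 -0.1679] dia mm [54.9 55.8]
d 0.021 px [444.1 133. ] xy [ 0.6729 -0.2873] dia mm [17.8 94.8]
b 0.021 px [281.5 217. ] xy [0.6564 0.0183] dia mm [36.8 45.3]
c 0 px [281.6 216.4] xy [0.6581 0.0181] dia mm [34.1 43.5]
c 0.021 px [231.1 213.7] xy [ 0.6523 -0.0748] dia mm [40.  49.3]
d 0 px [230.9 213. ] xy [ 0.6539 -0.0751] dia mm [35.5 47.5]
d 0.021 px [107.6 232.8] xy [ 0.6781 -0.2884] dia mm [16.8 75.7]
d 0.021 px [177.1 210.5] xy [ 0.6488 -0.1687] dia mm [41.8 53.8]
```

View pics/s5.png

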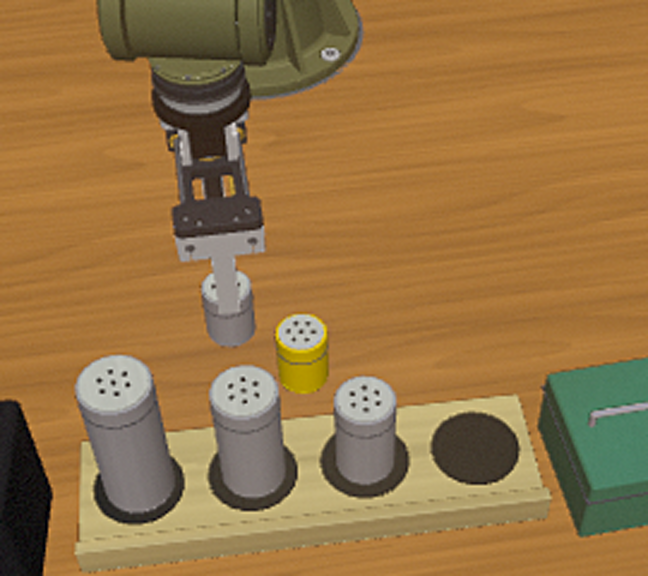

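b is on mat_2 within 2 mm. The fingers straddle a, with their tips still about 90 mm up and the yellow one clear. I'll lower in two stages.

Call:
{"api": "apply_moves", "payload": {
  "rotation": [
    [0,0,0],
    [0,0,0],
    [0,0,0],
    [0,0,0],
    [0,0,0],
    [0,0,0],
    [0,0,0],
    [0,0,0],
    [0,0,0],
    [0,0,0]
  ],
  "slide": [
    [0,0,1],
    [0,0,1.5],
    [0,0,1],
    [0,0,0.5],
    [0,0,0],
    [0,0,0.5],
    [0,0,0.4],
    [0,0,0.3],
    [0,0,0.3],
    [0,0,0]
  ],
  "fingers": [1,1,1,1,1,1,1,1,1,1]
}}

```text
t: 35.8
tcp_pos: [0.4686, -0.0753, -0.0117]
eef_rot: [-0.0, 0.708, 0.707, -0.0]
contact_force: [0.3, 1.0, 0.9]
width: 0.0941
```

Run:
```python
from h import *
d=manip.get_image("scene"); save(d,"s6.png",(170,100,290,220),4.5)
```

```text
(no output)
```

View pics/s6.png

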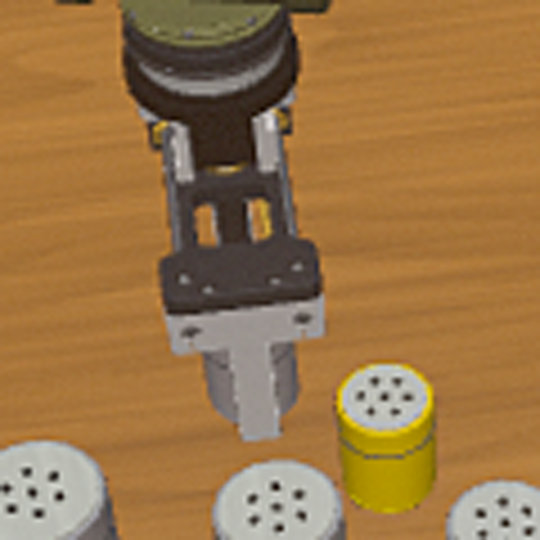

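There is no contact at reported z = -0.012, which confirms the tip offset. Now I'll grip, lift and carry a to mat_1.

Call:
{"api": "apply_moves", "payload": {
  "rotation": [
    [0,0,0],
    [0,0,0],
    [0,0,0],
    [0,0,0],
    [0,0,0],
    [0,0,0],
    [0,0,0],
    [0,0,0],
    [0,0,0],
    [0,0,0]
  ],
  "slide": [
    [0,0,0],
    [0,0,0],
    [0,0,0],
    [0,0,0],
    [0,0,0],
    [0,0,0],
    [0,0,-0.5],
    [0,0,-1.5],
    [0,0,-2],
    [0,0,-2]
  ],
  "fingers": [0,0,0,0,0,0,0,0,0,0]
}}

```text
t: 37.1
tcp_pos: [0.4689, -0.0753, 0.0502]
eef_rot: [0.0, 0.708, 0.707, 0.0]
contact_force: [0.3, -0.1, -1.0]
width: 0.0456
```

Call:
{"api": "apply_moves", "payload": {
  "rotation": [
    [0,0,0],
    [0,0,0],
    [0,0,0],
    [0,0,0],
    [0,0,0],
    [0,0,0],
    [0,0,0],
    [0,0,0],
    [0,0,0],
    [0,0,0]
  ],
  "slide": [
    [0,0,-2],
    [0,0,-1.5],
    [0,0,-0.5],
    [1,0,0],
    [2,0,0],
    [4,0,0],
    [4,0,0],
    [4,0,0],
    [3,0.5,0],
    [1,1.5,0]
  ],
  "fingers": [0,0,0,0,0,0,0,0,0,0]
}}

```text
t: 38.35
tcp_pos: [0.4882, 0.1168, 0.0878]
eef_rot: [-0.001, 0.707, 0.707, -0.001]
contact_force: [0.4, 0.4, -1.5]
width: 0.0454
```

Call:
{"api": "apply_moves", "payload": {
  "rotation": [
    [0,0,0],
    [0,0,0],
    [0,0,0],
    [0,0,0],
    [0,0,0],
    [0,0,0],
    [0,0,0],
    [0,0,0],
    [0,0,0],
    [0,0,0]
  ],
  "slide": [
    [0.1,3,0],
    [0,4,0],
    [0,4,0],
    [0,3,0],
    [0,1.7,0],
    [0,0.7,0],
    [0,0.2,0],
    [0,0,0],
    [0,0,1],
    [0,0,1]
  ],
  "fingers": [0,0,0,0,0,0,0,0,0,0]
}}

```text
t: 39.6
tcp_pos: [0.6547, 0.1154, 0.0678]
eef_rot: [-0.0, 0.708, 0.707, -0.0]
contact_force: [0.0, -1.0, -1.2]
width: 0.0454
```

Call:
{"api": "apply_moves", "payload": {
  "rotation": [
    [0,0,0],
    [0,0,0],
    [0,0,0],
    [0,0,0],
    [0,0,0],
    [0,0,0],
    [0,0,0],
    [0,0,0],
    [0,0,0],
    [0,0,0]
  ],
  "slide": [
    [0,0,1.2],
    [0,0,1.5],
    [0,0,1.3],
    [0,0,0.8],
    [0,0,0.5],
    [0,0,0.3],
    [0,0,0.1],
    [0,0,0],
    [0,0,0],
    [0,0,0]
  ],
  "fingers": [0,0,0,0,0,0,0,0,0,0]
}}

```text
t: 40.85
tcp_pos: [0.6551, 0.1154, 0.0117]
eef_rot: [0.0, 0.708, 0.707, 0.0]
contact_force: [0.4, 0.4, -1.3]
width: 0.0456
```

Call:
{"api": "apply_moves", "payload": {
  "rotation": [
    [0,0,0],
    [0,0,0],
    [0,0,0],
    [0,0,0],
    [0,0,0],
    [0,0,0],
    [0,0,0],
    [0,0,0],
    [0,0,0],
    [0,0,0]
  ],
  "slide": [
    [0,0,0.1],
    [0,0,0.08],
    [0,0,0],
    [0,0,0],
    [0,0,0],
    [0,0,0],
    [0,0,0],
    [0,0,0],
    [0,0,-1],
    [0,0,-2]
  ],
  "fingers": [0,0,0,1,1,1,1,1,1,1]
}}

```text
t: 42.1
tcp_pos: [0.6548, 0.1154, 0.0404]
eef_rot: [-0.0, 0.708, 0.706, -0.0]
contact_force: [-0.2, -0.1, -0.5]
width: 0.0942
```

Call:
{"api": "apply_moves", "payload": {
  "rotation": [
    [0,0,0],
    [0,0,0],
    [0,0,0],
    [0,0,0],
    [0,0,0],
    [0,0,0],
    [0,0,0],
    [0,0,0],
    [0,0,0],
    [0,0,0]
  ],
  "slide": [
    [0,0,-3],
    [0,0,-4],
    [0,0,-4],
    [0,-2,-2],
    [0,-4,0],
    [0,-5,0],
    [0,-5,0],
    [0,-4,0],
    [0,-2,0],
    [0,0,0]
  ],
  "fingers": [1,1,1,1,1,1,1,1,1,1]
}}

```text
t: 43.35
tcp_pos: [0.4348, 0.1159, 0.1715]
eef_rot: [0.001, 0.708, 0.707, 0.001]
contact_force: [-0.1, 0.1, 0.4]
width: 0.0935
```

Run:
```python
from h import *
t=manip.get_image("top"); shakers(t)
d=manip.get_image("scene"); save(d,"s7.png",(70,50,450,320),2)
P=cloud(t); hsv=cv2.cvtColor(t["img"],cv2.COLOR_RGB2HSV)
g=(hsv[...,0]>65)&(hsv[...,0]<95)&(hsv[...,1]>80)&(P[...,2]>.06); print("cash",np.percentile(P[g],[1,50,99],axis=0).round(3).tolist())
b=(t["img"].max(-1)<70)&(P[...,2]>.1)&(P[...,0]>.5)&(P[...,1]<-.22); print("napk",np.percentile(P[b],[1,50,99],axis=0).round(3).tolist())
```

```text
a 0 px [293.4 219.4] xy [ 0.533  -0.0161] dia mm [36.7 37.4]
a 0.021 px [224.8 157. ] xy [0.6545 0.1141] dia mm [43.3 43.4]
b 0 px [224.8 156.8] xy [0.6538 0.1138] dia mm [42.1 43. ]
b 0.021 px [273.5 154.5] xy [0.6515 0.0198] dia mm [47.3 48. ]
c 0 px [273.5 154.3] xy [0.651  0.0198] dia mm [45.9 47.4]
c 0.021 px [324.3 152.8] xy [ 0.6468 -0.0735] dia mm [51.3 52.3]
d 0 px [324.2 152.5] xy [ 0.6465 -0.073 ] dia mm [49.8 51.6]
d 0.021 px [378.3 150.4] xy [ 0.6433 -0.1678] dia mm [55.1 55.9]
d 0.021 px [444.1 133.7] xy [ 0.6717 -0.2872] dia mm [17.5 97.4]
cash [[0.627, 0.182, 0.071], [0.678, 0.229, 0.075], [0.738, 0.276, 0.08]]
napk [[0.616, -0.336, 0.102], [0.661, -0.267, 0.129], [0.725, -0.245, 0.135]]
```

View pics/s7.png

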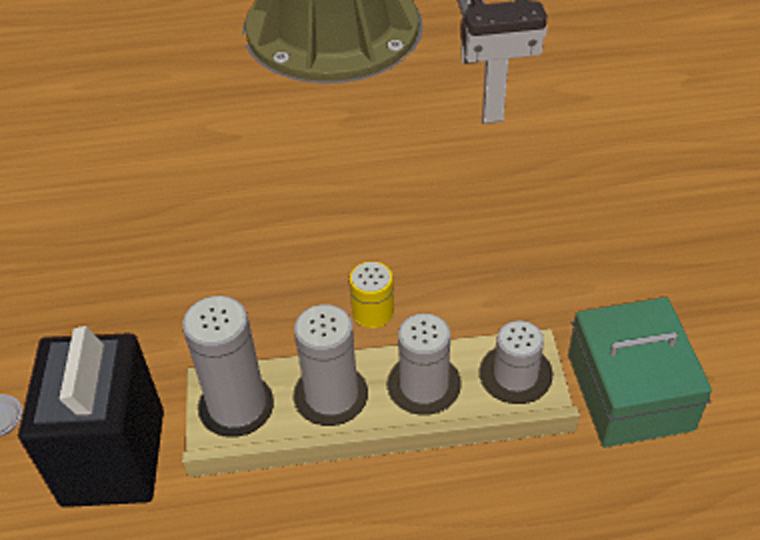

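All four shakers stand on their mats: d at crop (230,370), c (327,370), b (425,365) and a (518,360). They are within about 2.5 mm of centre. The boxes have not moved and the gripper is clear.

```bash
python3 -c "
from station import manip
print(manip.hand_in())"
```

```text
the job is handed in; nothing more can be done
None
```

All four shakers are standing on their mats and the job is handed in; it took about 43 s of the 109 s allowed. The napkin dispenser was at the mat_4 end, so the tallest (d) is on mat_4, then c on mat_3, b on mat_2 and the shortest (a) on mat_1.

- **Placement:** the last top-view check put every shaker within about 2.5 mm of its mat's centre, against the 12 mm allowed. All four looked upright in the scene picture, with the gripper well clear.
- **Left alone:** the cash box and napkin dispenser measured within about 3 mm of where they started, which is within measuring noise. The yellow look-alike was not touched.

Two readings disagreed along the way:

- **Tool height:** the visible fingertips were a steady 45 mm higher than the reported TCP. I trusted the camera, and reaching a reported height of -12 mm without contact confirmed it.
- **Camera offset:** the two cameras differed by about 5 mm in x, so I used the average for the moves and checked each shaker against its mat in the same view.

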